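# Sieve the large bearing balls out of a mixed tray with a slotted scoop

### The arm

A 6-joint arm with a two-finger parallel gripper is mounted at the origin on the work surface. World frame = base frame: x ahead of the robot, y to its left, z up, the work surface at z = 0. Lengths are in m, angles in degrees, forces in N, time in s.
With the tool pointing down it reaches from about 0.35 to 0.775 m from the base axis. Payload 7.3 kg.
Tool frame: the origin (TCP) lies at the very end of the fingers, on their centre line; the grasp point (between the pads) lies 19 mm behind it; z points along the fingers, y is the line along which they close (so a half turn about z gives the same grasp; the last joint's range is limited). The gripper opens to 92 mm and grips with 3 to 60 N. Pads are 19 mm wide; open, the fingers measure 130 mm over their backs; the gripper's body (75 mm by 190 mm) begins 47 mm behind the grasp point.
Start: joints at [57.64, 19.595, 87.324, -0, 73.075, -8.365], TCP at [0.213, 0.48, 0.227] pointing down, gripper open.
Joint ranges: [-145.02, 145.02], [-44.19, 115.74], [2.07, 154.8], [-57.11, 237.11], [16.16, 152.29], [-177.93, 177.93]. Speed limits (degrees/s): [147.25, 147.25, 180, 180, 180, 180].

### API

Orientations are given as [roll, pitch, yaw] about the fixed x, y, z axes, in that order (R = Rz(yaw) Ry(pitch) Rx(roll)).
In Python, from bench import ctrl, viewer, job gives the robot as it stands.
- The arm moves only by the shell command python3 -m handwheel 'ROWS'. ROWS is JSON, a list of rows, each a list of 5 numbers: the shift along the world's x, y, z in m, then the turn about the world's z in degrees, then the closure, from 0 (fully open) to 1 (shut). In form: [[x, y, z, turn, jaw], ...]. A call has exactly 5 rows; each row is the pose to reach, as a shift and turn from the pose commanded when the call began; what a row does not reach only later rows make up. A row lasts 1/10 s, in which the tool goes at most 50 mm and 8.59 degrees, less where a joint would pass 70% of its speed; a pose out of reach is approached as far as the arm can. A call with a gripper value outside its range is refused whole. The fingers move at their own pace and stop on an object; the grip force is fixed at half the most. Time passes only in rows, so rows that repeat a pose let the fingers close, or fill a call up. It gives the time, the measured TCP pose, the force, the opening and the grip force at its end, in the units of the state.
- ctrl.sense(): the state, without advancing time (a new reading comes with each control period).
- viewer.grab_frame(name): name is "scene" or "top"; returns a dict with "frame" (384x512x3 uint8, red, green, blue), "mtx" (3x3 intrinsics, pixels), "rvec" (rotation vector, rad) and "tvec" (3), from world to camera coordinates, as OpenCV has them. Camera axes: x right, y down, z forward; pixel columns grow to the right and rows downward; lengths in m; the calibration is good to about 2 mm. A picture is of the moment at which its call begins. There is no depth.
- job.hand_in(): hands the job in; it is judged then, once.
Trained networks look in a picture, given as the dict that the camera call returned (one of the last four; its "shot" number tells which), for a name from the list of things; names that differ only in an ending like _2 or _b are one class to them, and where a whole thing is asked for, a point or a joint stands for the part that bears it (a point fixed in the world has none). Each returns a list of dicts, best first, with "conf" (0 to 1); they miss things now and then, are a little off and sometimes report something else, mostly with a low value. They report only what shows in the picture. A call takes as long as a camera call. They do not tell look-alikes from the thing itself.
- viewer.trace(picture, name): "pixels" (384x512 bool, what is visible of it) and "centre" ([column, row] as shares, 0 to 1, of the picture: columns of its width, rows of its height, amid what is visible of it).
- viewer.place_of(picture, name): "centre" ([column, row] as shares, 0 to 1, of the picture: columns of its width, rows of its height: a listed point, or the origin of a listed thing).
The state is a dict: "t": time; "q": joint angles; "qvel": joint speeds; "joint_torque": joint torques, N m; "eef_pos": TCP position; "tcp_rot": TCP orientation; "wrist_force": force on the tool from outside, world axes, zero at the start; "moment": the same for the moment, N m; "finger_gap": opening from 0.0 (shut) to 1.0 (fully open); "grasp_force": force on a finger pad.
Only numpy, scipy, OpenCV 4.12 (cv2) and the standard library are available. Lean on these libraries where they do the work, as an engineer would, in place of code of your own. Each camera call takes 0.05 s, during which the arm holds its last target. There are 200 camera calls.

### The job

Take the slotted scoop by its handle, slide it lightly along the floor of the white tray until its nose meets the red end stop, and scoop the three large steel balls out so that the small brass ones fall through and stay in the tray, then tip the large ones into the blue dish from close above. Lay the scoop back upright in the middle of the rubber mat; never touch a ball with the gripper, do not ram the scoop into the tray or its end stop, and leave the can, the cup and the wrench where they are.

Things in the scene. Friction and masses are not known exactly. Their poses are not given: they have to be found in the camera images.
- tray: White tray fixed to the bench, 270 x 94 x 37 mm; walls and floor 5 mm thick. Origin: centre of underside; x along it, +x end nearer the robot. Balls start at x = 3 to 59 mm and roll freely; the -x half is empty. A clamped red end stop, 10 mm bevels in its corners, rises from the floor across the tray past the balls; its face lies anywhere in x = 73 to 103 mm, unreported: feel for it.
- scoop: Slotted steel scoop, orange handle, 92 x 77 x 84 mm, 0.14 to 0.24 kg, lying on the mat. Origin: on the underside, midway; x to its open nose, z up. Floor: four round bars 6 mm thick along x at y = +-11 and +-33 mm (7 mm shorter, +-35.5 at the tips), undersides at z = 0, gaps 16 to 19 mm. Cheeks 26 mm high, x = -46 to 22 mm, outer faces y = +-38 mm. Back wall 30 mm high, x = -47 to -43 mm.
- scoop_grip (a point): Middle of the scoop's handle bar, 12 mm behind and 72 mm above the scoop's origin, near its balance point. The bar is level along x (x = -41 to 21 mm), 14 mm thick across y, 24 mm high (z = 60 to 84 mm), on a post that rises from the back wall (x = -48 to -40 mm). Grip it across the 14 mm.
- scoop_nose (a point): Middle of the scoop's open nose, level with the bar tips: 45 mm ahead of its origin, 3 mm above its underside. On the tray floor the bars pass small balls by but roll big ones ahead until the end stop backs them; then they hop up about 1 mm onto two bars. On the bars they roll freely: nose up 15 to 20 deg keeps them in, level they may run out, nose down 35 to 40 deg empties the scoop.
- dish: Round blue plastic dish, loose, 0.4 kg: outer diameter 140 mm, 45 mm high, wall 4 mm, floor 5 mm. Origin: centre of the underside, z up. Starts empty.
- mat: Black rubber mat fixed to the bench, 180 x 150 x 4 mm; origin: centre of the underside (its upper face is 4 mm higher). The scoop starts on it. Mat and dish stand one on each side of the tray, either way round.
- can: Bystander: red can, diameter 56 mm, 100 mm high, origin at the centre of the underside; beyond the tray.
- cup: Bystander: white plastic cup, diameter 70 mm, 85 mm high, origin at the centre of the underside; beyond the tray.
- wrench: Bystander: steel wrench 170 mm long, lying flat on the bench beyond the tray, origin at the middle of its underside.
- big0: Large bright steel ball, diameter 24 mm, 57 g: one to keep. Origin at its centre; the three are alike. Too wide for the scoop's gaps.
- big1: Large bright steel ball, diameter 24 mm, 57 g: one to keep. Origin at its centre; the three are alike. Too wide for the scoop's gaps.
- big2: Large bright steel ball, diameter 24 mm, 57 g: one to keep. Origin at its centre; the three are alike. Too wide for the scoop's gaps.
- small0: Small brass-coloured ball, diameter 14 mm, 12 g: undersized. Origin at its centre; the four are alike. Falls through the scoop's gaps.
- small1: Small brass-coloured ball, diameter 14 mm, 12 g: undersized. Origin at its centre; the four are alike. Falls through the scoop's gaps.
- small2: Small brass-coloured ball, diameter 14 mm, 12 g: undersized. Origin at its centre; the four are alike. Falls through the scoop's gaps.
- small3: Small brass-coloured ball, diameter 14 mm, 12 g: undersized. Origin at its centre; the four are alike. Falls through the scoop's gaps.
There are look-alikes about, which are no part of the job. Leave any green look-alike of the scoop alone.

How it is judged (in metres and radians):
On the way, in this order (a step that is already met when the one before it is completed fails the run):
1. a large ball is carried in the scoop, above the tray's rim (((x of big0 in the frame of scoop between -0.048 and 0.048 m and y of big0 in the frame of scoop between -0.037 and 0.037 m and z of big0 in the frame of scoop between 0.002 and 0.035 m and height (world z) of big0 above 0.07 m) or (x of big1 in the frame of scoop between -0.048 and 0.048 m and y of big1 in the frame of scoop between -0.037 and 0.037 m and z of big1 in the frame of scoop between 0.002 and 0.035 m and height (world z) of big1 above 0.07 m) or (x of big2 in the frame of scoop between -0.048 and 0.048 m and y of big2 in the frame of scoop between -0.037 and 0.037 m and z of big2 in the frame of scoop between 0.002 and 0.035 m and height (world z) of big2 above 0.07 m))), for 0.2 s.
2. all three large balls are in the dish (horizontal distance between each of big0, big1, big2 and dish below 0.066 m and z of big0 in the frame of dish between 0 and 0.045 m and z of big1 in the frame of dish between 0 and 0.045 m and z of big2 in the frame of dish between 0 and 0.045 m), for 0.2 s.
At the end, for the whole second after the job is handed in: All three large balls are inside the upright dish, which stands on the bench; all four small balls are in the tray; the scoop lies at rest on the mat, its bars down (tilt under 0.1 rad), its origin within 50 mm of the mat's centre seen from above (all of step 2 and x of small0 in the frame of tray between -0.131 and 0.131 m and y of small0 in the frame of tray between -0.043 and 0.043 m and z of small0 in the frame of tray between 0.004 and 0.025 m and x of small1 in the frame of tray between -0.131 and 0.131 m and y of small1 in the frame of tray between -0.043 and 0.043 m and z of small1 in the frame of tray between 0.004 and 0.025 m and x of small2 in the frame of tray between -0.131 and 0.131 m and y of small2 in the frame of tray between -0.043 and 0.043 m and z of small2 in the frame of tray between 0.004 and 0.025 m and x of small3 in the frame of tray between -0.131 and 0.131 m and y of small3 in the frame of tray between -0.043 and 0.043 m and z of small3 in the frame of tray between 0.004 and 0.025 m and horizontal distance between scoop and mat below 0.05 m and angle between each of scoop, dish's own z axis and vertical below 0.1 rad and z of scoop in the frame of mat below 0.01 m and height (world z) of dish below 0.005 m and linear speed of scoop below 0.02 m/s); the robot touches nothing.
It fails at once if the gripper or arm touches a ball (contact force between any of the fingers, the arm and big0 above 0.3 N or contact force between any of the fingers, the arm and big1 above 0.3 N or contact force between any of the fingers, the arm and big2 above 0.3 N or contact force between any of the fingers, the arm and small0 above 0.3 N or contact force between any of the fingers, the arm and small1 above 0.3 N or contact force between any of the fingers, the arm and small2 above 0.3 N or contact force between any of the fingers, the arm and small3 above 0.3 N).
It fails at once if the scoop is rammed into the tray or its end stop (over 60 N) (contact force between scoop and tray above 60 N).
It fails at once if a large ball is dropped from high (faster than 1.6 m/s, a fall of about 130 mm) (linear speed of any of big0, big1, big2 above 1.6 m/s).
It fails at once if the can, the cup or the wrench is shifted by over 30 mm (distance of any of can, cup, wrench from where it was at the start of the episode above 0.03 m).
It also fails if it takes over 72 s, if anything falls off the work surface, if the arm or the gripper's body presses on something with over 40 N, if the wrist force passes 120 N, or if a joint passes its speed limit or range.

## Working session

There is one attempt and no reset: what is moved stays moved. The work goes in short steps, Python scripts to look and compute and a shell command to move; the robot and the scene stay as the last step left them, time stands still between calls to the robot, and variables do not carry over. Pictures are saved under pics/ and viewed, at most 10 in all, crops included, and the job is handed in when it is done.

```bash
mkdir -p pics
cat > h.py <<'E'
import numpy as np, cv2
from bench import ctrl, viewer, job
def ray(p,uv):
    R=cv2.Rodrigues(np.array(p["rvec"],float))[0]; t=np.array(p["tvec"],float).ravel()
    d=R.T@np.linalg.inv(np.array(p["mtx"]))@np.array([uv[0],uv[1],1.]); return -R.T@t,d
def onz(p,uv,z):
    o,d=ray(p,uv); return o+d*(z-o[2])/d[2]
def proj(p,X):
    return cv2.projectPoints(np.array(X,float).reshape(-1,3),np.array(p["rvec"],float),np.array(p["tvec"],float),np.array(p["mtx"],float),None)[0].reshape(-1,2)
def px(c): return np.array(c)*[512,384]
def save(p,n,box=None,s=1):
    im=p["frame"][:,:,::-1]
    if box: im=im[box[1]:box[3],box[0]:box[2]]
    cv2.imwrite("pics/"+n,cv2.resize(im,None,fx=s,fy=s,interpolation=cv2.INTER_CUBIC))
def tri(p1,u1,p2,u2):
    a,d=ray(p1,u1);b,e=ray(p2,u2);d=d/np.linalg.norm(d);e=e/np.linalg.norm(e)
    s=np.linalg.lstsq(np.c_[d,-e],b-a,rcond=None)[0];A=a+s[0]*d;B=b+s[1]*e
    return (A+B)/2,np.linalg.norm(A-B)
E
python3 - <<'E'
from h import *
np.set_printoptions(precision=3,suppress=True)
s=ctrl.sense(); print(s['eef_pos'],s['tcp_rot'],s['wrist_force'],s['finger_gap'])
T=viewer.grab_frame("top");S=viewer.grab_frame("scene")
a=T["frame"][:,:,::-1];b=S["frame"][:,:,::-1]
cv2.imwrite("pics/a.png",cv2.resize(a,(768,576)));cv2.imwrite("pics/b.png",cv2.resize(b,(768,576)))
Z=dict(tray=0,scoop=.004,scoop_grip=.076,scoop_nose=.007,dish=0,mat=0,can=0,cup=0,wrench=0,big0=.017,small0=.012)
for n in Z:
  for nm,P in(("T",T),("S",S)):
    for r in viewer.place_of(P,n)[:6]:
      u=px(r["centre"]); print(n,nm,round(r["conf"],2),u.round(0),onz(P,u,Z[n])[:2])
E
```

```text
[0.213 0.479 0.226] [-179.909   -0.015  156.008] [-0.492 -0.849  0.799] 1.0041477952403106
tray T 0.63 [282. 196.] [ 0.57 -0.02]
tray S 0.77 [227. 220.] [ 0.555 -0.018]
scoop T 0.94 [117. 282.] [0.349 0.374]
scoop T 0.89 [183. 295.] [0.32  0.212]
scoop T 0.75 [165. 214.] [0.515 0.269]
scoop T 0.63 [149. 144.] [0.695 0.321]
scoop T 0.59 [281. 206.] [ 0.542 -0.017]
scoop S 0.87 [348. 179.] [0.346 0.377]
scoop S 0.77 [294. 175.] [0.326 0.197]
scoop S 0.61 [325. 211.] [0.512 0.274]
scoop_grip T 0.89 [157. 205.] [0.524 0.276]
scoop_grip T 0.89 [187. 297.] [0.319 0.193]
scoop_grip T 0.74 [146. 132.] [0.702 0.314]
scoop_grip T 0.57 [107. 285.] [0.34  0.374]
scoop_grip S 0.89 [350. 163.] [0.355 0.368]
scoop_grip S 0.76 [358. 240.] [0.711 0.315]
scoop_grip S 0.63 [329. 192.] [0.517 0.276]
scoop_grip S 0.61 [292. 156.] [0.32  0.187]
scoop_nose T 0.86 [109. 261.] [0.397 0.395]
scoop_nose T 0.82 [135. 156.] [0.66  0.354]
scoop_nose T 0.76 [153. 230.] [0.475 0.295]
scoop_nose T 0.6 [166. 300.] [0.309 0.252]
scoop_nose T 0.19 [283. 208.] [ 0.538 -0.021]
scoop_nose S 0.66 [309. 172.] [0.309 0.25 ]

[... 380 characters left out ...]
14.] [ 0.526 -0.058]
can T 0.31 [400. 226.] [ 0.5   -0.311]
can S 0.74 [295. 279.] [0.772 0.162]
cup T 0.62 [327. 141.] [ 0.716 -0.133]
cup S 0.89 [176. 259.] [ 0.708 -0.139]
wrench T 0.67 [276. 119.] [ 0.77  -0.001]
wrench S 0.74 [224. 277.] [ 0.768 -0.011]
wrench S 0.36 [214. 219.] [ 0.551 -0.053]
big0 T 0.59 [292. 196.] [ 0.566 -0.044]
big0 T 0.48 [273. 207.] [0.538 0.003]
big0 T 0.4 [297. 215.] [ 0.52  -0.055]
big0 S 0.61 [215. 220.] [ 0.574 -0.05 ]
big0 S 0.55 [213. 207.] [ 0.518 -0.061]
big0 S 0.5 [177. 260.] [ 0.728 -0.13 ]
small0 T 0.61 [271. 197.] [0.563 0.007]
small0 T 0.39 [287. 205.] [ 0.545 -0.031]
small0 T 0.38 [282. 195.] [ 0.569 -0.018]
small0 T 0.37 [274. 220.] [0.506 0.001]
```

View pics/a.png

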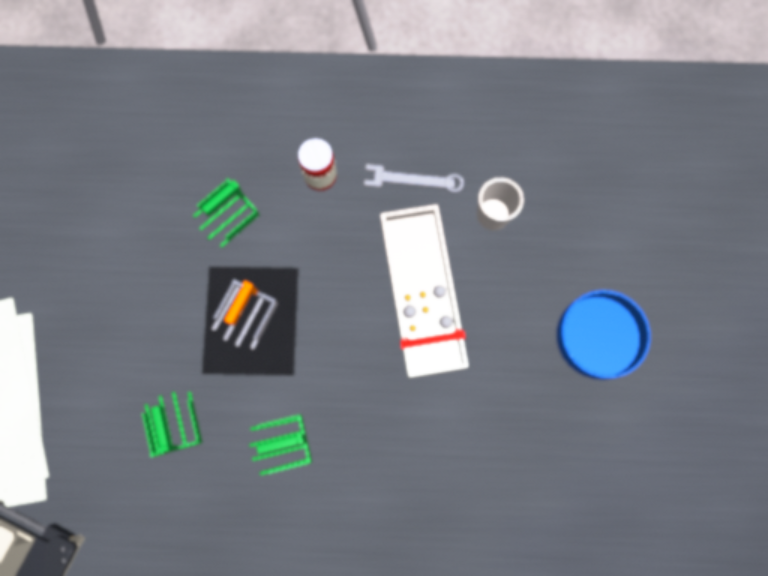

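View pics/b.png

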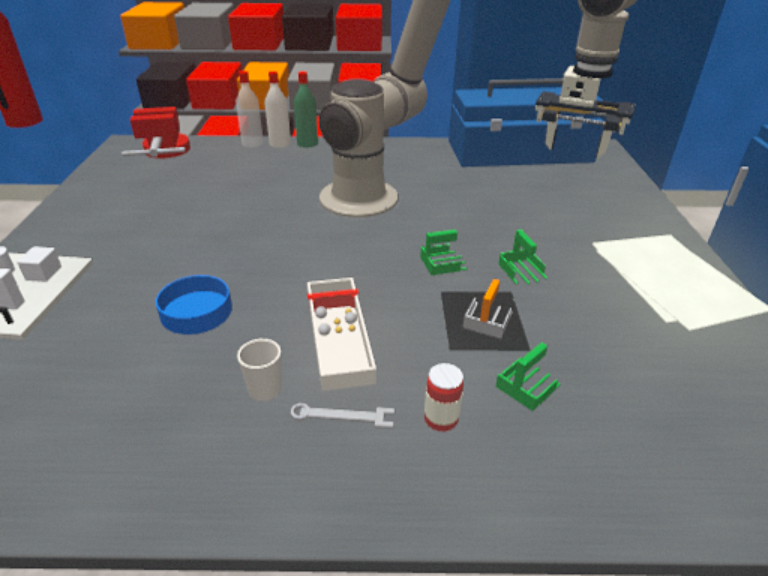

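Run:
```python
from h import *
np.set_printoptions(precision=4,suppress=True)
T=viewer.grab_frame("top");S=viewer.grab_frame("scene")
def best(P,n,near):
    L=viewer.place_of(P,n); return min((px(r["centre"]) for r in L),key=lambda u:np.hypot(*(u-near)))
for n,a,b in(("scoop_grip",(157,205),(329,192)),("scoop_nose",(153,230),(334,201)),("scoop",(165,214),(325,211))):
    u,v=best(T,n,a),best(S,n,b); print(n,u,v,*tri(T,u,S,v))
# orange handle
def blob(P,f,box):
    h=cv2.cvtColor(P["frame"],cv2.COLOR_RGB2HSV); m=f(h).astype(np.uint8); k=np.zeros_like(m); k[box[1]:box[3],box[0]:box[2]]=1; return m*k
org=lambda h:(h[...,0]>5)&(h[...,0]<22)&(h[...,1]>150)&(h[...,2]>120)
m=blob(T,org,(130,170,200,260)); ys,xs=np.nonzero(m); r=cv2.minAreaRect(np.c_[xs,ys].astype(np.float32)); print("orange",len(xs),r)
for c in cv2.boxPoints(r): print(onz(T,c,.082))
red=lambda h:((h[...,0]<6)|(h[...,0]>172))&(h[...,1]>150)&(h[...,2]>100)
m=blob(T,red,(240,200,330,250)); ys,xs=np.nonzero(m); r=cv2.minAreaRect(np.c_[xs,ys].astype(np.float32)); print("red",r)
for c in cv2.boxPoints(r): print(onz(T,c,.04))
for n in("tray","mat","dish"):
    z=dict(tray=.037,mat=.004,dish=.045)[n]
    for t in viewer.trace(T,n)[:2]:
        M=t["pixels"].astype(np.uint8); c=max(cv2.findContours(M,0,1)[0],key=cv2.contourArea)[:,0].astype(np.float32)
        W=np.array([onz(T,p,z)[:2] for p in c],np.float32)
        print(n,t["conf"],cv2.minAreaRect(W),cv2.minEnclosingCircle(W))
blue=lambda h:(h[...,0]>98)&(h[...,0]<118)&(h[...,1]>180)&(h[...,2]>90)
m=blob(T,blue,(350,170,460,270)); c=max(cv2.findContours(m,0,1)[0],key=cv2.contourArea)[:,0]
print("dish",cv2.minEnclosingCircle(np.array([onz(T,p,.045)[:2] for p in c],np.float32)))
wh=lambda h:(h[...,1]<70)&(h[...,2]>150)
m=blob(T,wh,(245,125,315,260));m=cv2.morphologyEx(m,3,np.ones((9,9)));c=max(cv2.findContours(m,0,1)[0],key=cv2.contourArea)[:,0]
print("tray",cv2.minAreaRect(np.array([onz(T,p,.037)[:2] for p in c],np.float32)))
save(T,"c.png",(120,160,330,270),3.8)
```

```text
scoop_grip [156.8768 202.0992] [350.9248 160.2048] [0.5199 0.2862 0.1812] 0.06570565724478568
scoop_nose [153.8048 227.5968] [332.0832 202.2912] [0.4806 0.2959 0.011 ] 0.006737864873872674
scoop [165.4784 212.0832] [323.9936 210.2016] [0.5192 0.2677 0.0115] 0.0025625540406506385
orange 265 ((160.06939697265625, 202.3220672607422), (10.798707962036133, 31.805570602416992), 27.645973205566406)
[0.5028 0.293  0.082 ]
[0.57   0.2633 0.082 ]
[0.5587 0.2403 0.082 ]
[0.4918 0.2701 0.082 ]
red ((288.0234375, 225.62722778320312), (4.917265892028809, 42.93549728393555), 79.5625228881836)
[0.4847 0.0185 0.04  ]
[ 0.506  -0.0818  0.04  ]
[ 0.4944 -0.084   0.04  ]
[0.4733 0.0161 0.04  ]
tray 0.68 ((0.7574965953826904, 0.006715297698974609), (0.15001074969768524, 0.03702317178249359), 86.92764282226562) ((0.7571802735328674, 0.0067322738468647), 0.0766281932592392)
tray 0.57 ((0.5689528584480286, -0.01804760843515396), (0.27305036783218384, 0.09893807768821716), 10.781444549560547) ((0.5694470405578613, -0.01847005821764469), 0.1412646770477295)
mat 0.87 ((0.5169955492019653, 0.2649035155773163), (0.17964351177215576, 0.15114404261112213), 0.9840997457504272) ((0.5168033242225647, 0.2651561498641968), 0.11407079547643661)
dish 0.6 ((0.5033600330352783, -0.3030514121055603), (0.14175772666931152, 0.14341995120048523), 61.00640869140625) ((0.5013102889060974, -0.30209988355636597), 0.07485414296388626)
dish ((0.5029584169387817, -0.30242034792900085), 0.07205754518508911)
tray ((0.5715751051902771, -0.01727786660194397), (0.2770167589187622, 0.10112712532281876), 10.89618968963623)
```

View pics/c.png

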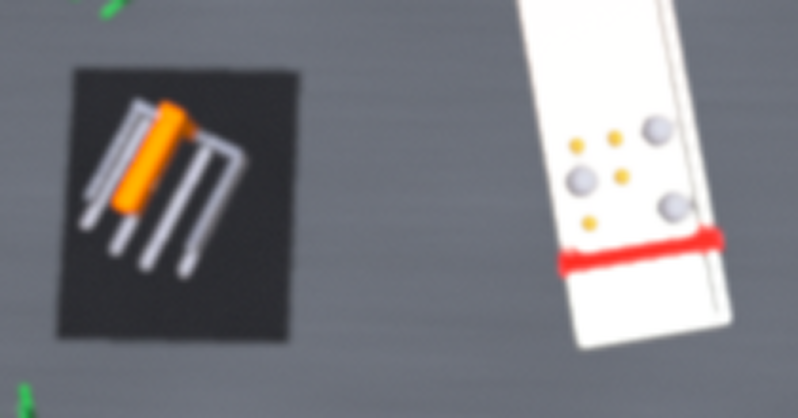

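```bash
python3 - <<'E'
from h import *
np.set_printoptions(precision=4,suppress=True)
T=viewer.grab_frame("top")
f=lambda c:np.array(c)/3.8+[120,160]
def ln(a,b,z):
    A,B=onz(T,f(a),z),onz(T,f(b),z);d=A-B;print(A,B,np.degrees(np.arctan2(d[1],d[0])),np.linalg.norm(d))
ln((147,268),(208,150),.007); ln((187,268),(240,160),.007)
ln((112,205),(162,102),.088); ln((137,212),(187,112),.088)
print(onz(T,f((149,157)),.088)); print("cam",ray(T,(0,0))[0])
for yaw in(150,154,156):
  for g in([.519,.270],):
    c,s=np.cos(np.radians(yaw)),np.sin(np.radians(yaw))
    P=lambda x,y,z:[g[0]+c*(x+12)-s*y,g[1]+s*(x+12)+c*y,z+.004]
    pts=[P(.045,y,.003) for y in(-.0355,-.011,.011,.0355)]+[P(a,b,.084) for a in(-.041,.021) for b in(-.007,.007)]
    print(yaw)if 0 else 0
E
python3 - <<'E'
import sys; sys.path.insert(0,'.')
from h import *
from scipy.optimize import least_squares
T=viewer.grab_frame("top")
f=lambda c:np.array(c)/3.8+[120,160]
mod=np.array([[.045,.0355,.003],[.045,-.0355,.003],[.045,.011,.003],[.045,-.011,.003],[.021,.007,.084],[.021,-.007,.084],[-.041,.007,.084],[-.041,-.007,.084]])
# image: facing nose (down-left in image); +y side of the scoop is to its left
obs={}
img=[(187,272),(88,225),(148,266),(118,250),(137,212),(112,205),(187,112),(162,102)]
for flip in(0,1):
    O=np.array([f(c) for c in img])
    if flip: O=O[[1,0,3,2,5,4,7,6]]
    def res(p):
        c,s=np.cos(p[2]),np.sin(p[2]);R=np.array([[c,-s,0],[s,c,0],[0,0,1]])
        return (proj(T,mod@R.T+[p[0],p[1],.004])-O).ravel()
    r=least_squares(res,[.52,.27,2.7],loss="soft_l1");print(flip,r.x[:2],np.degrees(r.x[2]),r.cost,r.fun.round(1))
E
```

```text
[0.4738 0.2809 0.007 ] [0.5519 0.2463 0.007 ] 156.0983799528052 0.08544025169363152
[0.4744 0.2552 0.007 ] [0.5458 0.2251 0.007 ] 157.11912648537572 0.07746696315599974
[0.5019 0.288  0.088 ] [0.5661 0.262  0.088 ] 157.93708824812146 0.06924637255784774
[0.498  0.2726 0.088 ] [0.5603 0.2463 0.088 ] 157.09514837936752 0.06753818683496839
[0.5319 0.2676 0.088 ]
cam [0.3392 0.0429 1.1699]
0 [0.5234176  0.27130179] 156.70746088582274 6.820778350656014 [-0.7  1.5 -0.5  1.8  0.6 -1.1  0.5 -0.6 -0.1 -1.4  1.  -2.1 -1.1  0.8
  0.1  1. ]
1 [0.52219026 0.2692683 ] 179.82682753582716 108.71104357185916 [ 34.8  10.5 -20.2  -2.7  16.9   3.6   0.   -0.9  11.2   0.6  -1.5  -1.4
  -0.2   1.2 -12.8  -1.6]
```

```bash
python3 -m handwheel '[[0.035,-0.024,0,0,0],[0.07,-0.047,0,0,0],[0.105,-0.071,0,0,0],[0.14,-0.095,0,0,0],[0.17,-0.115,0,0,0]]'
python3 -m handwheel '[[0.035,-0.024,0,0,0.3],[0.07,-0.047,0,0,0.3],[0.105,-0.071,0,0,0.3],[0.135,-0.091,0,0,0.3],[0.135,-0.091,0,0,0.3]]'
python3 - <<'E'
import sys; sys.path.insert(0,'.')
from h import *
s=ctrl.sense();print(s['eef_pos'],s['tcp_rot'],s['wrist_force'],s['finger_gap'],s['q'])
p=viewer.grab_frame("scene");save(p,"d.png",(270,100,420,260),4)
e=np.array(s['eef_pos']);print(proj(p,[e,e-[0,0,.15]]))
E
```

```text
t: 2.35
eef_pos: [0.3851, 0.3633, 0.2268]
tcp_rot: [180.0, 0.0, 156.0]
wrist_force: [0.2, 0.7, 0.8]
finger_gap: 0.998
grasp_force: 0.0
t: 2.85
eef_pos: [0.5218, 0.2707, 0.2261]
tcp_rot: [-180.0, 0.1, 155.7]
wrist_force: [-0.1, 0.7, -0.4]
finger_gap: 0.704
grasp_force: 0.0
[0.52184208 0.27069975 0.22613928] [-1.79981448e+02  7.86081820e-02  1.55742873e+02] [-0.0762107   0.69019592 -0.39644142] 0.7035620381865964 [ 1.99874510e+01  2.62635114e+01  7.70435987e+01 -7.00294156e-02
  7.66495315e+01 -4.57392648e+01]
[[334.99022839 147.16365823]
 [327.54848902 193.27155623]]
```

View pics/d.png

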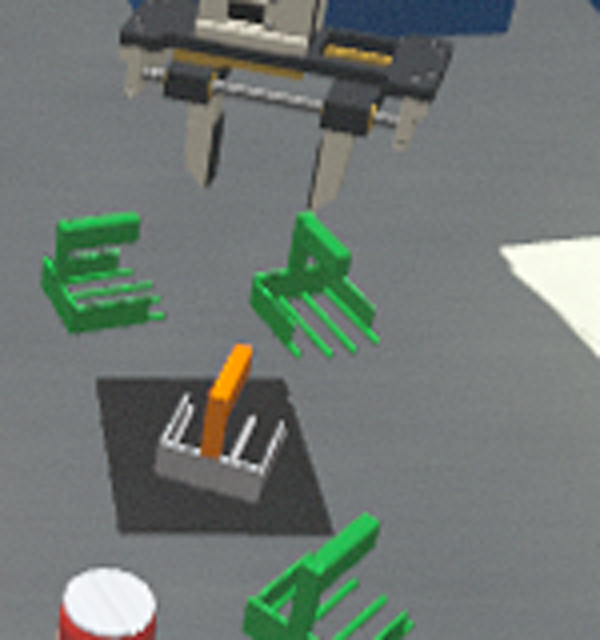

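```bash
python3 -m handwheel '[[0,0,-0.03,0,0.3],[0,0,-0.065,0,0.3],[0,0,-0.1,0,0.3],[0,0,-0.13,0,0.3],[0,0,-0.15,0,0.3]]'
python3 -m handwheel '[[0,0,-0.01,0,0.3],[0,0,-0.017,0,0.3],[0,0,-0.017,0,0.6],[0,0,-0.017,0,1],[0,0,-0.017,0,1]]'
python3 -m handwheel '[[0,0,0,0,1],[0,0,0,0,1],[0,0,0,0,1],[0,0,0,0,1],[0,0,0,0,1]]'
python3 -m handwheel '[[0,0,0.01,0,1],[0,0,0.025,0,1],[0,0,0.045,0,1],[0,0,0.065,0,1],[0,0,0.07,0,1]]'
python3 - <<'E'
import sys; sys.path.insert(0,'.')
from h import *
s=ctrl.sense();print(s['eef_pos'],s['tcp_rot'],s['wrist_force'],s['moment'],s['finger_gap'])
p=viewer.grab_frame("scene");save(p,"e.png",(280,120,400,230),5)
E
```

```text
t: 3.4
eef_pos: [0.5162, 0.2743, 0.0746]
tcp_rot: [-179.9, -0.1, 156.1]
wrist_force: [-0.8, -0.8, 0.0]
finger_gap: 0.699
grasp_force: 0.0
t: 3.9
eef_pos: [0.5191, 0.274, 0.0609]
tcp_rot: [179.9, 0.1, 156.0]
wrist_force: [0.0, -0.4, -0.4]
finger_gap: 0.489
grasp_force: 0.0
t: 4.4
eef_pos: [0.5185, 0.2737, 0.0598]
tcp_rot: [180.0, 0.0, 156.0]
wrist_force: [0.0, 0.3, 1.4]
finger_gap: 0.15
grasp_force: 30.0
t: 4.9
eef_pos: [0.5196, 0.2741, 0.1324]
tcp_rot: [179.8, 0.2, 156.0]
wrist_force: [0.8, -0.1, -1.3]
finger_gap: 0.148
grasp_force: 30.0
[0.51960541 0.27407946 0.13239273] [1.79828693e+02 1.72442701e-01 1.56005824e+02] [ 0.7954733  -0.14015082 -1.30109963] [-0.03151733  0.03150361  0.00890154] 0.14785391434853276
```

View pics/e.png

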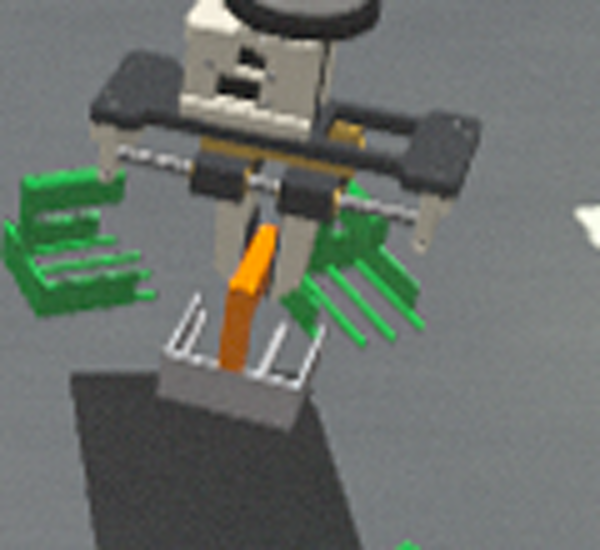

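```bash
python3 -m handwheel '[[0.011,-0.028,0,4,1],[0.023,-0.056,0,8,1],[0.034,-0.084,0,12,1],[0.046,-0.112,0,16,1],[0.057,-0.14,0,20,1]]'
python3 -m handwheel '[[0.011,-0.028,0,3,1],[0.023,-0.056,0,6,1],[0.034,-0.084,0,9,1],[0.046,-0.112,0,12,1],[0.0575,-0.139,0,14.85,1]]'
python3 -m handwheel '[[0,0,-0.005,0,1],[0,0,-0.01,0,1],[0,0,-0.015,0,1],[0,0,-0.015,0,1],[0,0,-0.015,0,1]]'
python3 - <<'E'
import sys; sys.path.insert(0,'.')
from h import *
np.set_printoptions(precision=4,suppress=True)
s=ctrl.sense();print(s['eef_pos'],s['tcp_rot'],s['wrist_force'],s['moment'])
T=viewer.grab_frame("top");p=viewer.grab_frame("scene")
# overlay predicted scoop and tray models
def tf(x,y,yaw,M,z):
    a=np.radians(yaw);c,s_=np.cos(a),np.sin(a);return np.array(M)@np.array([[c,-s_,0],[s_,c,0],[0,0,1]]).T+[x,y,z]
e=s['eef_pos'];yaw=s['tcp_rot'][2];a=np.radians(yaw)
sc=tf(e[0]-.004*np.cos(a),e[1]-.004*np.sin(a),yaw,[[.045,.0355,.003],[.045,.011,.003],[.045,-.011,.003],[.045,-.0355,.003],[.022,.038,.026],[.022,-.038,.026],[-.046,.038,.026],[-.046,-.038,.026]],e[2]-.056)
tr=tf(.570,-.0175,-169.15,[[i*.135,j*.047,.037] for i,j in((1,1),(1,-1),(-1,-1),(-1,1))],0)
ti=tf(.570,-.0175,-169.15,[[i*.130,j*.042,.037] for i,j in((1,1),(1,-1),(-1,-1),(-1,1))],0)
ims=[]
for P,b in((p,(180,130,300,260)),(T,(230,120,340,260))):
    k=4;im=cv2.resize(P["frame"][b[1]:b[3],b[0]:b[2],::-1],None,fx=k,fy=k,interpolation=cv2.INTER_CUBIC)
    g=lambda X:((proj(P,X)-[b[0],b[1]]+.5)*k).round().astype(int)
    cv2.polylines(im,[g(tr)],True,(255,0,0),1);cv2.polylines(im,[g(ti)],True,(0,160,0),1)
    for q in g(sc): cv2.circle(im,tuple(int(v) for v in q),3,(255,0,255),1)
    ims.append(im)
h=max(i.shape[0] for i in ims);ims=[cv2.copyMakeBorder(i,0,h-i.shape[0],0,0,0) for i in ims]
o=np.hstack(ims);o=cv2.resize(o,None,fx=min(1,800/o.shape[1],600/o.shape[0]),fy=min(1,800/o.shape[1],600/o.shape[0]));cv2.imwrite("pics/f.png",o)
E
```

```text
t: 5.45
eef_pos: [0.5752, 0.1324, 0.1286]
tcp_rot: [-180.0, -0.1, 176.2]
wrist_force: [0.0, 0.2, -1.7]
finger_gap: 0.155
grasp_force: 30.0
t: 5.95
eef_pos: [0.6327, -0.0066, 0.1285]
tcp_rot: [180.0, -0.1, -169.0]
wrist_force: [0.0, -1.2, -2.3]
finger_gap: 0.15
grasp_force: 30.0
t: 6.45
eef_pos: [0.6326, -0.0043, 0.1145]
tcp_rot: [180.0, -0.0, -169.1]
wrist_force: [0.0, 0.7, -1.7]
finger_gap: 0.15
grasp_force: 30.0
[ 0.6326 -0.0043  0.1145] [ 179.9782   -0.0345 -169.0808] [ 0.0052  0.6852 -1.676 ] [-0.0005  0.0873  0.0185]
```

View pics/f.png

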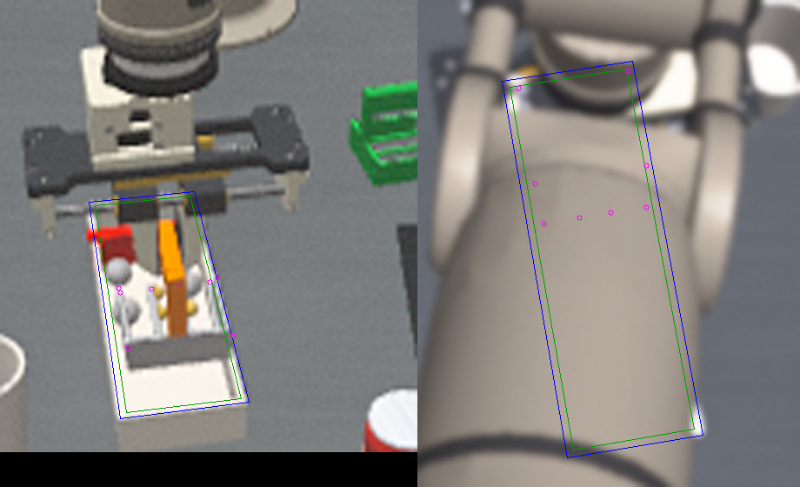

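```bash
python3 -m handwheel '[[0,0,-0.005,0,1],[0,0,-0.01,0,1],[0,0,-0.014,0,1],[0,0,-0.018,0,1],[0,0,-0.021,0,1]]'
python3 -m handwheel '[[0,0,-0.004,0,1],[0,0,-0.008,0,1],[0,0,-0.012,0,1],[0,0,-0.016,0,1],[0,0,-0.02,0,1]]'
python3 -m handwheel '[[0,0,-0.003,0,1],[0,0,-0.006,0,1],[0,0,-0.008,0,1],[0,0,-0.010,0,1],[0,0,-0.01,0,1]]'
```

```text
t: 7.05
eef_pos: [0.6328, -0.0054, 0.0931]
tcp_rot: [180.0, -0.0, -169.2]
wrist_force: [1.0, 0.6, -0.9]
finger_gap: 0.153
grasp_force: 30.0
t: 7.55
eef_pos: [0.633, -0.0053, 0.0734]
tcp_rot: [180.0, -0.0, -169.1]
wrist_force: [0.6, 0.9, -1.7]
finger_gap: 0.153
grasp_force: 30.0
t: 8.05
eef_pos: [0.6329, -0.0053, 0.0635]
tcp_rot: [180.0, -0.0, -169.1]
wrist_force: [0.1, -0.4, -1.6]
finger_gap: 0.152
grasp_force: 30.0
```

```bash
for i in 1; do python3 -m handwheel '[[0,0,-0.0005,0,1],[0,0,-0.001,0,1],[0,0,-0.0015,0,1],[0,0,-0.0015,0,1],[0,0,-0.0015,0,1]]'; done
python3 -m handwheel '[[0,0,-0.0003,0,1],[0,0,-0.0006,0,1],[0,0,-0.001,0,1],[0,0,-0.001,0,1],[0,0,-0.001,0,1]]' | grep -E 'eef|wrist'
python3 -m handwheel '[[0,0,-0.0002,0,1],[0,0,-0.0004,0,1],[0,0,-0.0006,0,1],[0,0,-0.0006,0,1],[0,0,-0.0006,0,1]]'| grep -E 'eef|wrist'
```

```text
t: 8.55
eef_pos: [0.633, -0.0054, 0.0623]
tcp_rot: [180.0, -0.0, -169.1]
wrist_force: [0.7, -0.0, -2.1]
finger_gap: 0.15
grasp_force: 30.0
eef_pos: [0.633, -0.0053, 0.0612]
wrist_force: [0.2, 0.3, -2.1]
eef_pos: [0.633, -0.0053, 0.0608]
wrist_force: [-1.0, 0.3, 0.8]
```

```bash
for i in 1 2; do :; done
python3 -m handwheel '[[-0.0059,-0.0011,0,0,1],[-0.0118,-0.0023,0,0,1],[-0.0177,-0.0034,0,0,1],[-0.0236,-0.0045,0,0,1],[-0.0295,-0.0057,0,0,1]]'| grep -E 'eef|wrist'
python3 -m handwheel '[[-0.0059,-0.0011,0,0,1],[-0.0118,-0.0023,0,0,1],[-0.0177,-0.0034,0,0,1],[-0.0236,-0.0045,0,0,1],[-0.0295,-0.0057,0,0,1]]'| grep -E 'eef|wrist'
```

```text
eef_pos: [0.6032, -0.0112, 0.0609]
wrist_force: [0.1, 0.1, -1.9]
eef_pos: [0.5738, -0.0169, 0.0609]
wrist_force: [0.8, 0.0, -2.6]
```

```bash
python3 -m handwheel '[[-0.004,-0.0008,-0.0003,0,1],[-0.008,-0.0015,-0.0005,0,1],[-0.012,-0.0023,-0.0005,0,1],[-0.016,-0.0031,-0.0005,0,1],[-0.020,-0.0038,-0.0005,0,1]]'| grep -E 'eef|wrist'
python3 -m handwheel '[[-0.003,-0.0006,0,0,1],[-0.006,-0.0012,0,0,1],[-0.009,-0.0017,0,0,1],[-0.011,-0.0021,0,0,1],[-0.011,-0.0021,0,0,1]]'| grep -E 'eef|wrist'
python3 - <<'E'
import sys; sys.path.insert(0,'.')
from h import *
p=viewer.grab_frame("scene");save(p,"g.png",(195,160,275,240),7)
E
```

```text
eef_pos: [0.5549, -0.0207, 0.0609]
wrist_force: [8.4, 1.9, 5.6]
eef_pos: [0.5435, -0.0229, 0.0608]
wrist_force: [3.5, -0.1, 7.4]
```

View pics/g.png

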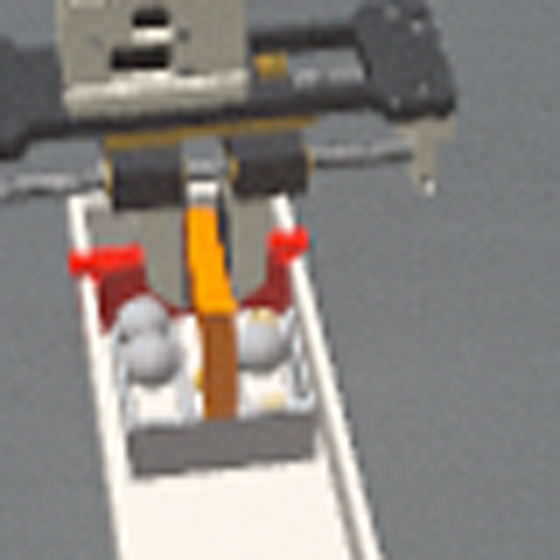

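```bash
python3 -m handwheel '[[-0.002,-0.0004,0.0003,0,1],[-0.004,-0.0008,0.0003,0,1],[-0.006,-0.0012,0.0003,0,1],[-0.008,-0.0015,0.0003,0,1],[-0.008,-0.0015,0.0003,0,1]]'| grep -E 'eef|wrist'
python3 -m handwheel '[[-0.001,-0.0002,0,0,1],[-0.002,-0.0004,0,0,1],[-0.003,-0.0006,0,0,1],[-0.003,-0.0006,0,0,1],[-0.003,-0.0006,0,0,1]]'| grep -E 'eef|wrist'
```

```text
eef_pos: [0.5352, -0.0243, 0.0608]
wrist_force: [4.7, 0.4, 5.8]
eef_pos: [0.5341, -0.0246, 0.0611]
wrist_force: [8.7, 2.2, 3.3]
```

Run:
```python
import sys; sys.path.insert(0,'.')
from h import *
np.set_printoptions(precision=3,suppress=True)
p=viewer.grab_frame("scene");save(p,"i.png",(195,160,265,230),8)
for n,z in(("big0",.018),("small0",.012)):
  for r in viewer.place_of(p,n)[:5]:
    u=px(r["centre"]);w=onz(p,u,z)[:2]-[.57,-.0175];a=np.radians(-169.15);print(n,r["conf"],u,[w@[np.cos(a),np.sin(a)],w@[-np.sin(a),np.cos(a)]])
s=ctrl.sense();print(s['eef_pos'],s['wrist_force'])
```

```text
big0 0.62 [211.814 205.594] [np.float64(0.06691768604663056), np.float64(0.0339246611793996)]
big0 0.38 [233.114 206.285] [np.float64(0.05277655346390104), np.float64(-0.027878965785545856)]
big0 0.37 [217.6   211.085] [np.float64(0.03842498973852523), np.float64(0.019837658950946982)]
small0 0.27 [225.382 224.794] [np.float64(-0.018370687090829736), np.float64(0.004450125849401128)]
small0 0.26 [225.024 195.802] [np.float64(0.115961443040135), np.float64(-0.01153962033439878)]
[ 0.534 -0.025  0.061] [9.209 2.253 4.801]
```

View pics/i.png

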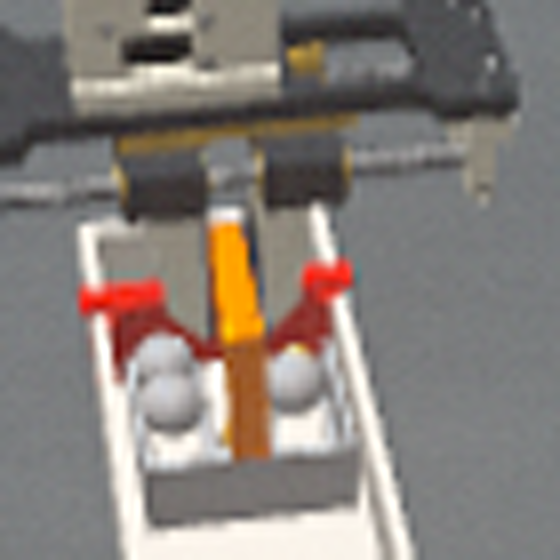

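```bash
python3 - <<'E'
import sys; sys.path.insert(0,'.')
from h import *
np.set_printoptions(precision=4,suppress=True)
T=viewer.grab_frame("top");p=viewer.grab_frame("scene")
A=proj(T,[[.5002,-.0829,.04],[.479,.0173,.04]])
print(tri(T,A[0],p,(205.3,197.3)),tri(T,A[1],p,(239,194.6)))
h=cv2.cvtColor(p["frame"],cv2.COLOR_RGB2HSV)
m=((h[...,0]<8)|(h[...,0]>170))&(h[...,1]>150)&(h[...,2]>120);m[:185]=0;m[205:]=0;m[:,:200]=0;m[:,245:]=0
for c0,c1 in((203,216),(232,242)):
  ys,xs=np.nonzero(m[:,c0:c1]);print(xs.min()+c0,xs.max()+c0,ys.min(),ys.max())
for z in(.035,.04,.045,.05,.055):print(z,proj(p,[[.5002,-.0829,z],[.479,.0173,z]]).ravel())
E
python3 -m handwheel '[[0.001,0.0002,0,0,1],[0.002,0.0004,0,0,1],[0.002,0.0004,0,0,1],[0.002,0.0004,0,0,1],[0.002,0.0004,0,0,1]]'| grep -E 'eef|wrist'
```

```text
(array([ 0.5001, -0.0826,  0.0407]), np.float64(0.0004478617397669114)) (array([0.4795, 0.0169, 0.0364]), np.float64(0.0007146271285626666))
205 215 195 204
232 238 193 203
0.035 [205.2465 198.8403 239.2756 194.8795]
0.04 [205.1335 197.4998 239.2553 193.5481]
0.045 [205.02   196.1519 239.2349 192.2096]
0.05 [204.9059 194.7967 239.2144 190.864 ]
0.055 [204.7911 193.434  239.1938 189.5111]
eef_pos: [0.5348, -0.0244, 0.0608]
wrist_force: [4.9, 0.9, 6.1]
```

```bash
python3 -m handwheel '[[0.0003,0,0.002,0,1],[0.0003,0,0.008,0,1],[0.0003,0,0.016,0,1],[0.0003,0,0.025,0,1],[0.0003,0,0.034,0,1]]'| grep -E 'eef|wrist'
python3 -m handwheel '[[0,0,0.009,0,1],[0,0,0.017,0,1],[-0.003,-0.0006,0.018,0,1],[-0.008,-0.0015,0.018,0,1],[-0.012,-0.0023,0.018,0,1]]'| grep -E 'eef|wrist'
python3 -m handwheel '[[-0.001,-0.0002,-0.003,0,1],[-0.001,-0.0002,-0.006,0,1],[-0.001,-0.0002,-0.009,0,1],[-0.001,-0.0002,-0.011,0,1],[-0.001,-0.0002,-0.011,0,1]]'| grep -E 'eef|wrist'
python3 - <<'E'
import sys; sys.path.insert(0,'.')
from h import *
p=viewer.grab_frame("scene");save(p,"j.png",(190,140,270,230),6)
for r in viewer.place_of(p,"big0")[:5]: print(r["conf"],px(r["centre"]))
s=ctrl.sense();print(s['eef_pos'],s['wrist_force'],s['moment'])
E
```

```text
eef_pos: [0.5332, -0.0243, 0.0949]
wrist_force: [-0.2, -0.2, -2.9]
eef_pos: [0.5212, -0.0266, 0.112]
wrist_force: [-0.6, 0.3, -4.2]
eef_pos: [0.5211, -0.0268, 0.1009]
wrist_force: [-0.0, -0.2, -3.9]
0.58 [213.8112 197.184 ]
0.55 [211.9168 190.6944]
0.37 [229.5808 195.6096]
0.32 [136.2944 209.2032]
[ 0.52137659 -0.02682341  0.10134827] [-0.60604546  1.03003057 -2.98570322] [0.01937207 0.04666257 0.03968034]
```

View pics/j.png

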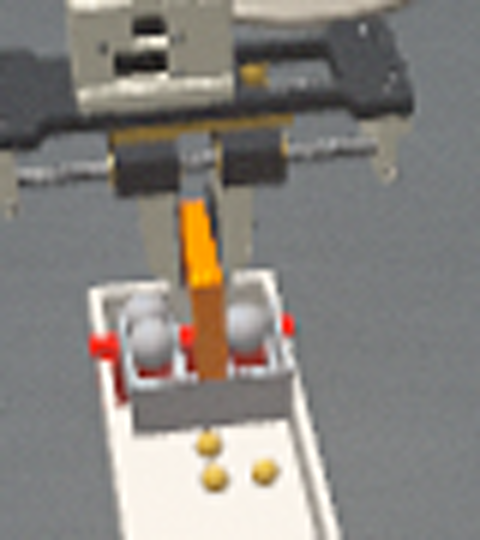

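```bash
python3 -m handwheel '[[0,0,-0.001,0,1],[0,0,-0.002,0,1],[0,0,-0.003,0,1],[0,0,-0.004,0,1],[0,0,-0.004,0,1]]'| grep -E 'eef|wrist'
python3 -m handwheel '[[0,0,-0.001,0,1],[0,0,-0.002,0,1],[0,0,-0.003,0,1],[0,0,-0.003,0,1],[0,0,-0.003,0,1]]'| grep -E 'eef|wrist'
```

```text
eef_pos: [0.5212, -0.0268, 0.0973]
wrist_force: [0.1, -0.2, -3.3]
eef_pos: [0.5213, -0.0269, 0.0944]
wrist_force: [0.3, -0.1, -3.0]
```

```bash
python3 -m handwheel '[[0,0,-0.001,0,1],[0,0,-0.002,0,1],[0,0,-0.003,0,1],[0,0,-0.003,0,1],[0,0,-0.003,0,1]]'| grep -E 'eef|wrist'
python3 -m handwheel '[[0,0,-0.001,0,1],[0,0,-0.002,0,1],[0,0,-0.003,0,1],[0,0,-0.003,0,1],[0,0,-0.003,0,1]]'| grep -E 'eef|wrist|rot'
```

```text
eef_pos: [0.5226, -0.0268, 0.093]
wrist_force: [0.3, 1.6, 7.4]
eef_pos: [0.5249, -0.0266, 0.0915]
tcp_rot: [-179.9, 0.5, -169.2]
wrist_force: [3.7, 4.1, 13.8]
```

```bash
python3 -m handwheel '[[0,0,-0.0007,0,1],[0,0,-0.0014,0,1],[0,0,-0.002,0,1],[0,0,-0.002,0,1],[0,0,-0.002,0,1]]'| grep -E 'eef|wrist|rot'
python3 -m handwheel '[[0,0,-0.0007,0,1],[0,0,-0.0014,0,1],[0,0,-0.002,0,1],[0,0,-0.002,0,1],[0,0,-0.002,0,1]]'| grep -E 'eef|wrist|rot'
```

```text
eef_pos: [0.5262, -0.0265, 0.0904]
tcp_rot: [-179.9, 0.7, -169.2]
wrist_force: [5.8, 5.2, 18.3]
eef_pos: [0.5276, -0.0264, 0.0893]
tcp_rot: [-179.8, 0.9, -169.2]
wrist_force: [7.9, 7.0, 21.1]
```

```bash
python3 -m handwheel '[[0,0,-0.0007,0,1],[0,0,-0.0014,0,1],[0,0,-0.002,0,1],[0,0,-0.002,0,1],[0,0,-0.002,0,1]]'| grep -E 'eef|wrist|rot'
python3 -m handwheel '[[0,0,0.001,0,1],[0,0,0.003,0,1],[0,0,0.006,0,1],[0,0,0.009,0,1],[0,0,0.012,0,1]]'| grep -E 'eef|wrist|rot'
python3 - <<'E'
import sys; sys.path.insert(0,'.')
from h import *
np.set_printoptions(precision=3,suppress=True)
s=ctrl.sense();e=s['eef_pos'];print(e,s['tcp_rot'],s['wrist_force'])
p=viewer.grab_frame("scene");save(p,"k.png",(190,140,270,230),6)
a=np.radians(s['tcp_rot'][2])
for th in(0,4,8,12,16):
  t=np.radians(th)
  # rotate about grip point (x=.004,z=.075), nose up
  def P(x,y,z):
    dx,dz=x-.004,z-.075; X=dx*np.cos(t)-dz*np.sin(t);Zz=dx*np.sin(t)+dz*np.cos(t)
    return [e[0]+np.cos(a)*X-np.sin(a)*y,e[1]+np.sin(a)*X+np.cos(a)*y,e[2]+.019+Zz]
  print(th,proj(p,[P(-.047,.038,.030),P(-.047,-.038,.030),P(-.047,.038,0),P(-.047,-.038,0),P(-.048,0,.084)]).ravel())
h=cv2.cvtColor(p["frame"],cv2.COLOR_RGB2HSV)
m=(h[...,0]>5)&(h[...,0]<22)&(h[...,1]>130)&(h[...,2]>70);m[:,:210]=0;m[:,240:]=0;m[:165]=0;m[215:]=0
ys,xs=np.nonzero(m)
for y in range(ys.min(),ys.max()+1): print(y,xs[ys==y].min(),xs[ys==y].max(),h[y,int(np.median(xs[ys==y])),2],end=' | ')
print()
print(cv2.cvtColor(p["frame"],cv2.COLOR_RGB2GRAY)[185:225,[216,219]].T)
E
```

```text
eef_pos: [0.5289, -0.0263, 0.0881]
tcp_rot: [-179.8, 1.1, -169.2]
wrist_force: [10.8, 9.2, 23.4]
eef_pos: [0.5204, -0.0267, 0.0939]
tcp_rot: [179.9, -0.1, -169.2]
wrist_force: [0.2, -1.0, -3.3]
[ 0.52  -0.027  0.094] [ 179.946   -0.122 -169.15 ] [ 0.213 -1.025 -3.331]
0 [211.814 206.632 239.169 203.676 212.418 215.01  239.3   212.016 224.922
 189.558]
4 [211.768 206.877 239.002 203.931 212.295 214.721 239.021 211.748 224.994
 190.768]
8 [211.71  207.002 238.823 204.068 212.158 214.282 238.731 211.33  225.053
 191.926]
12 [211.64  207.007 238.632 204.086 212.009 213.698 238.432 210.769 225.101
 193.025]
16 [211.558 206.894 238.431 203.988 211.847 212.973 238.125 210.068 225.136
 194.059]
165 210 211 125 | 166 226 226 169 | Traceback (most recent call last):
  File "<stdin>", line 17, in <module>
    return umr_minimum(a, axis, None, out, keepdims, initial, where)
ValueError: zero-size array to reduction operation minimum which has no identity
```

Run:
```python
import sys; sys.path.insert(0,'.')
from h import *
p=viewer.grab_frame("scene")
f=p["frame"]
for y in range(172,216): print(y,f[y,224],f[y,225],f[y,217].mean().round(),f[y,234].mean().round())
```

```text
172 [114 114 116] [128 125 116] 54.0 79.0
173 [100 106 106] [109 103  99] 50.0 115.0
174 [ 95 103 109] [88 83 80] 100.0 126.0
175 [131  98  84] [72 72 73] 129.0 127.0
176 [172 101  45] [56 59 57] 132.0 124.0
177 [229 130   0] [44 48 57] 134.0 124.0
178 [250 145   0] [47 47 59] 130.0 123.0
179 [255 154   0] [45 48 54] 133.0 124.0
180 [255 157   0] [102  66  46] 132.0 126.0
181 [255 161   0] [163  92  46] 135.0 122.0
182 [255 161   0] [226 129  13] 131.0 122.0
183 [255 160   0] [248 146   0] 131.0 124.0
184 [255 164   0] [255 152   0] 133.0 121.0
185 [255 160   0] [255 159   0] 133.0 226.0
186 [255 160   0] [255 160   0] 133.0 249.0
187 [255 164   0] [255 164   0] 132.0 240.0
188 [251 155   0] [255 162   0] 132.0 215.0
189 [255 158   0] [255 164   0] 149.0 170.0
190 [242 146   0] [226 131   0] 153.0 160.0
191 [181 103  37] [156  89  43] 138.0 173.0
192 [147  84  40] [147  83  38] 125.0 146.0
193 [149  86  45] [149  86  39] 121.0 123.0
194 [150  86  38] [146  83  27] 168.0 115.0
195 [148  85  36] [151  91  54] 180.0 122.0
196 [147  89  42] [152  92  47] 169.0 171.0
197 [149  84  39] [149  87  40] 147.0 211.0
198 [151  88  43] [151  88  41] 126.0 197.0
199 [148  87  39] [150  84  45] 112.0 161.0
200 [152  89  48] [148  85  41] 97.0 141.0
201 [150  86  43] [152  93  48] 84.0 121.0
202 [153  92  51] [150  89  45] 76.0 130.0
203 [153  91  50] [151  92  47] 75.0 180.0
204 [154  88  42] [157  91  48] 126.0 153.0
205 [128 104  94] [131 104  91] 157.0 109.0
206 [107 105 104] [113 111 109] 133.0 111.0
207 [115 111 111] [113 109 109] 109.0 114.0
208 [115 112 110] [118 114 113] 111.0 111.0
209 [111 108 105] [119 113 111] 109.0 112.0
210 [118 112 112] [115 111 111] 112.0 104.0
211 [107 103 103] [108 109 111] 110.0 197.0
212 [173 148 103] [196 164  99] 100.0 238.0
213 [225 190  92] [221 185  85] 214.0 244.0
214 [215 177  75] [197 160  71] 242.0 243.0
215 [161 128  59] [151 121  61] 243.0 245.0
```

View pics/k.png

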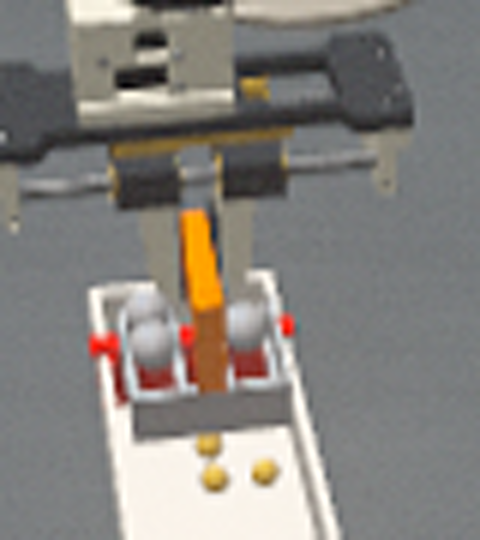

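Run:
```python
import sys; sys.path.insert(0,'.')
from h import *
np.set_printoptions(precision=1,suppress=True)
s=ctrl.sense();e=s['eef_pos'];p=viewer.grab_frame("scene");a=np.radians(s['tcp_rot'][2])
for th in(0,6,10):
  t=np.radians(th)
  def P(x,y,z):
    dx,dz=x-.004,z-.075; X=dx*np.cos(t)-dz*np.sin(t);Zz=dx*np.sin(t)+dz*np.cos(t)
    return [e[0]+np.cos(a)*X-np.sin(a)*y,e[1]+np.sin(a)*X+np.cos(a)*y,e[2]+.019+Zz]
  for y in(.022,-.022): print(th,y,"x=-31,-7,17:",proj(p,[P(-.031,y,.0132),P(-.007,y,.0132),P(.017,y,.0132)]).ravel())
print([ (r["conf"],px(r["centre"])) for r in viewer.place_of(p,"big0")[:4]])
```

```text
0 0.022 x=-31,-7,17: [217.2 207.2 216.3 202.  215.4 197. ]
0 -0.022 x=-31,-7,17: [232.7 205.5 231.5 200.4 230.4 195.4]
6 0.022 x=-31,-7,17: [217.  206.7 216.1 200.9 215.1 195.2]
6 -0.022 x=-31,-7,17: [232.4 205.  231.2 199.2 230.1 193.7]
10 0.022 x=-31,-7,17: [216.9 206.2 215.9 200.  215.  194. ]
10 -0.022 x=-31,-7,17: [232.2 204.5 231.  198.4 229.9 192.5]
[(0.68, array([230.2, 220. ])), (0.58, array([213.2, 190.2])), (0.42, array([232.2, 192. ])), (0.42, array([215.2, 197.9]))]
```

```bash
python3 -m handwheel '[[0,0,0.001,0,1],[0,0,0.003,0,1],[0,0,0.005,0,1],[0,0,0.006,0,1],[0,0,0.006,0,1]]'
cat > look.py <<'E'
from h import *
np.set_printoptions(precision=1,suppress=True)
s=ctrl.sense();e=s['eef_pos'];p=viewer.grab_frame("scene");a=np.radians(s['tcp_rot'][2])
def P(x,y,z,th):
    t=np.radians(th);dx,dz=x-.004,z-.075; X=dx*np.cos(t)-dz*np.sin(t);Zz=dx*np.sin(t)+dz*np.cos(t)
    return [e[0]+np.cos(a)*X-np.sin(a)*y,e[1]+np.sin(a)*X+np.cos(a)*y,e[2]+.019+Zz]
f=p["frame"].astype(int); 
q=proj(p,[P(-.047,0,.06,0)])[0];c=int(round(q[0]))
# orange post: rows where bright->dark (top edge) and dark->grey (bottom)
col=f[:,c-1:c+2].mean(1);sat=col[:,0]-col[:,2]
br=(col[:,0]>195)&(sat>150);dk=(col[:,0]<=195)&(col[:,0]>110)&(sat>70)
r0=int(q[1]);B=[y for y in range(r0-40,r0+30) if br[y]];D=[y for y in range(r0-30,r0+40) if dk[y] and y>max(B)]
print("post rows",max(B)+.5,max(D)+.5,"pred",{t:(proj(p,[P(-.048,0,.084,t),P(-.047,0,.030,t)])[:,1]) for t in(-20,-10,0,8,16)})
for th in(0,10):
    for y in(.022,-.022): print(th,y,"x=-31,-7,17,35:",proj(p,[P(x,y,.0132,th) for x in(-.031,-.007,.017,.035)]).ravel())
print([(round(r["conf"],2),px(r["centre"])) for r in viewer.place_of(p,"big0")[:5]])
E
python3 look.py
```

```text
t: 19.65
eef_pos: [0.5214, -0.0269, 0.1007]
tcp_rot: [-180.0, 0.0, -169.1]
wrist_force: [-0.6, 0.2, -3.5]
finger_gap: 0.149
grasp_force: 30.0
post rows 189.5 221.5 pred {-20: array([181.1, 200.4]), -10: array([184.5, 202.3]), 0: array([187.7, 203.5]), 8: array([190.1, 203.9]), 16: array([192.3, 203.8])}
0 0.022 x=-31,-7,17,35: [217.1 205.5 216.2 200.3 215.3 195.3 214.6 191.7]
0 -0.022 x=-31,-7,17,35: [232.7 203.8 231.5 198.7 230.3 193.8 229.5 190.2]
10 0.022 x=-31,-7,17,35: [216.7 204.5 215.8 198.3 214.8 192.3 214.2 188. ]
10 -0.022 x=-31,-7,17,35: [232.1 202.8 231.  196.7 229.8 190.8 229.  186.5]
[(0.69, array([228.4, 180.9])), (0.57, array([217.6, 195.5])), (0.55, array([214.9, 189.9])), (0.41, array([231.8, 193.4]))]
```

```bash
python3 -m handwheel '[[-0.001,0,-0.002,0,1],[-0.001,0,-0.005,0,1],[-0.001,0,-0.008,0,1],[-0.001,0,-0.010,0,1],[-0.001,0,-0.012,0,1]]'| grep -E 'eef|wrist|rot'
python3 -m handwheel '[[-0.001,0,-0.001,0,1],[-0.002,0,-0.002,0,1],[-0.003,0,-0.004,0,1],[-0.003,0,-0.006,0,1],[-0.003,0,-0.006,0,1]]'| grep -E 'eef|wrist|rot'
```

```text
eef_pos: [0.5207, -0.0268, 0.0888]
tcp_rot: [-180.0, 0.1, -169.2]
wrist_force: [-0.4, 1.8, 9.8]
eef_pos: [0.5231, -0.0267, 0.0869]
tcp_rot: [-179.8, 0.8, -169.2]
wrist_force: [5.6, 5.5, 21.1]
```

```bash
python3 -m handwheel '[[-0.0005,0,-0.001,0,1],[-0.001,0,-0.002,0,1],[-0.0015,0,-0.003,0,1],[-0.002,0,-0.004,0,1],[-0.002,0,-0.004,0,1]]'| grep -E 'eef|wrist|rot'; python3 look.py
```

```text
eef_pos: [0.5247, -0.0267, 0.0853]
tcp_rot: [-179.7, 1.3, -169.2]
wrist_force: [11.5, 8.0, 29.1]
post rows 195.5 221.5 pred {-20: array([186.5, 205.6]), -10: array([189.9, 207.4]), 0: array([193.1, 208.6]), 8: array([195.5, 208.9]), 16: array([197.6, 208.8])}
0 0.022 x=-31,-7,17,35: [217.3 210.5 216.4 205.3 215.5 200.2 214.9 196.5]
0 -0.022 x=-31,-7,17,35: [232.8 208.8 231.6 203.6 230.5 198.7 229.6 195. ]
10 0.022 x=-31,-7,17,35: [216.9 209.4 216.  203.2 215.1 197.2 214.4 192.8]
10 -0.022 x=-31,-7,17,35: [232.2 207.8 231.1 201.6 229.9 195.7 229.1 191.3]
[(0.59, array([212.7, 193.6])), (0.54, array([223.5, 199.3])), (0.49, array([216.8, 205.6])), (0.47, array([230.2, 200.2]))]
```

```bash
python3 -m handwheel '[[-0.0005,0,-0.001,0,1],[-0.001,0,-0.002,0,1],[-0.0015,0,-0.003,0,1],[-0.002,0,-0.004,0,1],[-0.002,0,-0.004,0,1]]'| grep -E 'eef|wrist|rot'; python3 look.py|sed -n '1p;4,6p'
```

```text
eef_pos: [0.5259, -0.0268, 0.0831]
tcp_rot: [-179.6, 1.7, -169.2]
wrist_force: [16.7, 10.2, 36.6]
post rows 196.5 221.5 pred {-20: array([187.5, 206.5]), -10: array([190.8, 208.3]), 0: array([194. , 209.4]), 8: array([196.4, 209.8]), 16: array([198.5, 209.7])}
10 0.022 x=-31,-7,17,35: [216.9 210.3 216.  204.1 215.1 198.  214.4 193.6]
10 -0.022 x=-31,-7,17,35: [232.2 208.6 231.1 202.5 229.9 196.5 229.1 192.1]
[(0.46, array([215.5, 194.5])), (0.4, array([215.4, 208.4])), (0.38, array([234.1, 206.7]))]
```

```bash
python3 -m handwheel '[[0.004,0,0.003,0,1],[0.006,0,0.008,0,1],[0.006,0,0.015,0,1],[0.006,0,0.022,0,1],[0.006,0,0.03,0,1]]'| grep -E 'eef|wrist|rot'; python3 -m handwheel '[[0,0,0.008,0,1],[0,0,0.017,0,1],[0,0,0.026,0,1],[0,0,0.033,0,1],[0,0,0.034,0,1]]'| grep -E 'eef|wrist|rot'; python3 look.py
```

```text
eef_pos: [0.5183, -0.0268, 0.1041]
tcp_rot: [179.9, -0.1, -169.2]
wrist_force: [-0.4, -0.1, -3.6]
eef_pos: [0.5198, -0.027, 0.1396]
tcp_rot: [-180.0, 0.1, -169.1]
wrist_force: [0.9, 0.2, -3.6]
post rows 178.5 221.5 pred {-20: array([168.4, 188.3]), -10: array([171.9, 190.4]), 0: array([175.2, 191.7]), 8: array([177.7, 192.2]), 16: array([180. , 192.3])}
0 0.022 x=-31,-7,17,35: [216.4 194.  215.5 189.  214.6 184.1 213.9 180.5]
0 -0.022 x=-31,-7,17,35: [232.3 192.4 231.1 187.4 230.  182.5 229.1 179. ]
10 0.022 x=-31,-7,17,35: [216.1 193.1 215.1 187.  214.2 181.1 213.5 176.7]
10 -0.022 x=-31,-7,17,35: [231.8 191.5 230.6 185.4 229.4 179.6 228.6 175.3]
[(0.43, array([231.6, 188.2])), (0.36, array([210.6, 182.9])), (0.34, array([216.8, 191. ]))]
```

```bash
python3 -m handwheel '[[0.0005,-0.006,0,0,1],[0.001,-0.018,0,0,1],[0.0015,-0.034,0,0,1],[0.0025,-0.051,0,0,1],[0.0035,-0.068,0,0,1]]'| grep -E 't:|eef|wrist'
python3 -m handwheel '[[0.001,-0.017,0,0,1],[0.002,-0.034,0,0,1],[0.003,-0.051,0,0,1],[0.004,-0.068,0,0,1],[0.005,-0.085,0,0,1]]'| grep -E 'eef|wrist'
python3 -m handwheel '[[0.001,-0.017,0,0,1],[0.002,-0.034,0,0,1],[0.003,-0.051,0,0,1],[0.004,-0.068,0,0,1],[0.0045,-0.085,0,0,1]]'| grep -E 'eef|wrist'
python3 -m handwheel '[[0.0005,-0.015,0,0,1],[0.001,-0.025,-0.002,0,1],[0.001,-0.031,-0.005,0,1],[0.001,-0.032,-0.009,0,1],[0.001,-0.032,-0.013,0,1]]'| grep -E 'eef|wrist'
python3 look.py
python3 - <<'E'
import sys; sys.path.insert(0,'.')
from h import *
p=viewer.grab_frame("scene");h=cv2.cvtColor(p["frame"],cv2.COLOR_RGB2HSV)
m=((h[...,0]>98)&(h[...,0]<118)&(h[...,1]>180)&(h[...,2]>90)).astype(np.uint8);m[:170]=0;m[240:]=0;m[:,:80]=0;m[:,180:]=0
ys,xs=np.nonzero(m);print("dish px",xs.min(),xs.max(),ys.min(),ys.max())
t=np.linspace(0,6.283,90);q=proj(p,[[.503+.07*np.cos(a),-.3025+.07*np.sin(a),z] for a in t for z in(0,.045)]);print(q.min(0),q.max(0))
for r in viewer.place_of(p,"small0")[:6]:print(round(r["conf"],2),px(r["centre"]),onz(p,px(r["centre"]),.012))
E
```

```text
t: 23.55
eef_pos: [0.5227, -0.0968, 0.1382]
tcp_rot: [-180.0, -0.0, -169.2]
wrist_force: [0.4, 0.1, -4.1]
eef_pos: [0.5278, -0.1813, 0.1384]
wrist_force: [-0.4, -0.2, -4.1]
eef_pos: [0.5324, -0.2663, 0.1384]
wrist_force: [-0.0, 0.1, -3.1]
eef_pos: [0.5331, -0.2964, 0.1249]
wrist_force: [0.4, 1.0, -3.2]
post rows 184.5 195.5 pred {-20: array([175. , 194.8]), -10: array([178.5, 196.8]), 0: array([181.8, 198.1]), 8: array([184.3, 198.5]), 16: array([186.5, 198.5])}
0 0.022 x=-31,-7,17,35: [117.9 200.3 118.8 195.1 119.6 190.1 120.2 186.4]
0 -0.022 x=-31,-7,17,35: [134.5 198.6 135.  193.5 135.5 188.5 135.9 184.9]
10 0.022 x=-31,-7,17,35: [118.7 199.3 119.2 193.1 119.7 187.  120.1 182.6]
10 -0.022 x=-31,-7,17,35: [135.1 197.6 135.3 191.5 135.6 185.5 135.8 181.1]
[(0.48, array([135.9, 196.4])), (0.48, array([118.8, 199.5])), (0.45, array([116.7, 192.6]))]
dish px 104 152 184 221
[105.46900926 182.32800482] [156.85481236 223.22909918]
0.4 [232.4992 219.1104] [5.64126712e-01 4.19382310e-04 1.20000000e-02]
```

```bash
python3 -m handwheel '[[0,0,-0.003,0,1],[0,0,-0.007,0,1],[0,0,-0.011,0,1],[0,0,-0.014,0,1],[0,0,-0.016,0,1]]'| grep -E 'eef|wrist'
python3 -m handwheel '[[0,0,-0.001,0,1],[0,0,-0.002,0,1],[0,0,-0.003,0,1],[0,0,-0.004,0,1],[0,0,-0.004,0,1]]'| grep -E 'eef|wrist|rot'
```

```text
eef_pos: [0.5331, -0.2967, 0.109]
wrist_force: [0.2, 0.0, -3.3]
eef_pos: [0.5334, -0.2969, 0.1066]
tcp_rot: [-180.0, 0.0, -169.1]
wrist_force: [-2.0, 2.4, 3.7]
```

```bash
python3 -m handwheel '[[-0.001,0,-0.0015,0,1],[-0.003,-0.0005,-0.003,0,1],[-0.005,-0.001,-0.0045,0,1],[-0.007,-0.0013,-0.006,0,1],[-0.007,-0.0013,-0.006,0,1]]'| grep -E 'eef|wrist|rot'
python3 -m handwheel '[[-0.001,0,-0.0015,0,1],[-0.003,-0.0005,-0.003,0,1],[-0.005,-0.001,-0.0045,0,1],[-0.007,-0.0013,-0.006,0,1],[-0.007,-0.0013,-0.006,0,1]]'| grep -E 'eef|wrist|rot'; python3 look.py
```

```text
eef_pos: [0.5267, -0.2983, 0.1023]
tcp_rot: [-179.9, 0.1, -169.1]
wrist_force: [-6.3, 2.4, 14.9]
eef_pos: [0.5191, -0.3, 0.0963]
tcp_rot: [-179.9, 0.1, -169.1]
wrist_force: [-7.5, 2.3, 16.7]
post rows 185.5 201.5 pred {-20: array([180.9, 200.1]), -10: array([184.3, 202. ]), 0: array([187.6, 203.2]), 8: array([189.9, 203.6]), 16: array([192.1, 203.5])}
0 0.022 x=-31,-7,17,35: [120.2 205.2 121.  200.1 121.8 195.1 122.3 191.5]
0 -0.022 x=-31,-7,17,35: [136.3 203.6 136.8 198.5 137.3 193.6 137.7 190. ]
10 0.022 x=-31,-7,17,35: [121.  204.2 121.4 198.1 121.9 192.1 122.2 187.8]
10 -0.022 x=-31,-7,17,35: [136.9 202.6 137.1 196.5 137.3 190.6 137.5 186.3]
[(0.61, array([118.4, 198.8]))]
```

```bash
python3 -m handwheel '[[-0.002,-0.0004,-0.002,0,1],[-0.004,-0.0008,-0.004,0,1],[-0.006,-0.0012,-0.006,0,1],[-0.008,-0.0016,-0.008,0,1],[-0.01,-0.002,-0.01,0,1]]'| grep -E 'eef|wrist|rot'
python3 -m handwheel '[[-0.002,-0.0004,-0.002,0,1],[-0.004,-0.0008,-0.004,0,1],[-0.006,-0.0012,-0.006,0,1],[-0.008,-0.0016,-0.008,0,1],[-0.008,-0.0016,-0.008,0,1]]'| grep -E 'eef|wrist|rot'; python3 look.py
python3 - <<'E'
import sys; sys.path.insert(0,'.')
from h import *
p=viewer.grab_frame("scene");save(p,"l.png",(80,130,180,240),5)
E
```

```text
eef_pos: [0.509, -0.3022, 0.0859]
tcp_rot: [-179.9, 0.0, -169.1]
wrist_force: [-6.9, 1.4, 13.6]
eef_pos: [0.5003, -0.3046, 0.0774]
tcp_rot: [-179.8, -0.1, -169.1]
wrist_force: [-9.9, -3.5, 11.3]
post rows 179.5 199.5 pred {-20: array([182.7, 201.3]), -10: array([186. , 203.2]), 0: array([189.1, 204.3]), 8: array([191.4, 204.7]), 16: array([193.5, 204.6])}
0 0.022 x=-31,-7,17,35: [121.8 206.3 122.6 201.3 123.3 196.4 123.8 192.8]
0 -0.022 x=-31,-7,17,35: [137.5 204.7 138.  199.7 138.4 194.9 138.8 191.4]
10 0.022 x=-31,-7,17,35: [122.5 205.3 123.  199.3 123.4 193.4 123.7 189.2]
10 -0.022 x=-31,-7,17,35: [138.  203.7 138.2 197.7 138.4 191.9 138.6 187.7]
[(0.36, array([138.9, 193. ]))]
```

```bash
python3 -m handwheel '[[0,0,0.003,0,1],[0,0,0.006,0,1],[0,0,0.010,0,1],[0,0,0.014,0,1],[0,0,0.018,0,1]]'| grep -E 'eef|wrist|rot'
python3 -m handwheel '[[0,0,0.004,0,1],[0,0,0.008,0,1],[0,0,0.012,0,1],[0,0,0.012,0,1],[0,0,0.012,0,1]]'| grep -E 't:|eef|wrist|rot'; python3 look.py
python3 - <<'E'
import sys; sys.path.insert(0,'.')
from h import *
np.set_printoptions(precision=3,suppress=True)
p=viewer.grab_frame("scene")
for n in("big0","small0"):
  for t in viewer.trace(p,n)[:6]:print(n,round(t["conf"],2),px(t["centre"]),t["pixels"].sum(),onz(p,px(t["centre"]),.017))
s=ctrl.sense();print(s['wrist_force'])
E
```

```text
eef_pos: [0.5015, -0.3029, 0.0936]
tcp_rot: [180.0, 0.0, -169.1]
wrist_force: [-0.7, 0.7, -1.9]
t: 29.5
eef_pos: [0.5013, -0.303, 0.1055]
tcp_rot: [-180.0, 0.0, -169.1]
wrist_force: [-0.7, 0.3, -1.3]
[-0.332 -0.183 -1.942]Traceback (most recent call last):
  File "look.py", line 12, in <module>
    r0=int(q[1]);B=[y for y in range(r0-40,r0+30) if br[y]];D=[y for y in range(r0-30,r0+40) if dk[y] and y>max(B)]
                                                                                                            ~~~^^^
ValueError: max() iterable argument is empty
```

```bash
python3 -m handwheel '[[0,0,0.015,0,1],[0,0,0.03,0,1],[0,0,0.045,0,1],[0,0,0.06,0,1],[0,0,0.06,0,1]]'| grep -E 'eef|wrist'
python3 -m handwheel '[[-0.001,0.02,0,0,1],[-0.002,0.05,0,0,1],[-0.003,0.08,0,0,1],[-0.005,0.11,0,0,1],[-0.006,0.14,0,0,1]]'| grep -E 'eef|wrist'
python3 -m handwheel '[[-0.001,0.03,0,0,1],[-0.002,0.06,0,0,1],[-0.003,0.09,0,0,1],[-0.005,0.12,0,0,1],[-0.006,0.15,0,0,1]]'| grep -E 'eef|wrist'
python3 -m handwheel '[[-0.002,0.03,0,0,1],[-0.004,0.06,0,0,1],[-0.006,0.09,0,0,1],[-0.008,0.12,0,0,1],[-0.009,0.15,0,0,1]]'| grep -E 'eef|wrist'
python3 - <<'E'
import sys; sys.path.insert(0,'.')
from h import *
np.set_printoptions(precision=3,suppress=True)
for v in("scene","top"):
  p=viewer.grab_frame(v)
  for n in("big0","small0","dish"):
    for r in viewer.place_of(p,n)[:7]:
      u=px(r["centre"]);print(v,n,round(r["conf"],2),u,onz(p,u,.017)[:2])
E
```

```text
eef_pos: [0.5022, -0.3038, 0.1674]
wrist_force: [0.3, 0.2, -1.4]
eef_pos: [0.4946, -0.1617, 0.1644]
wrist_force: [0.3, 0.4, -2.1]
eef_pos: [0.4886, -0.0118, 0.1646]
wrist_force: [0.3, -0.0, -1.7]
eef_pos: [0.4796, 0.1381, 0.1646]
wrist_force: [0.1, 0.1, -2.3]
scene big0 0.6 [122.675 194.803] [ 0.461 -0.343]
scene big0 0.51 [142.08  194.918] [ 0.46  -0.283]
scene big0 0.39 [125.184 198.49 ] [ 0.479 -0.33 ]
scene small0 0.54 [231.885 216.384] [ 0.558 -0.002]
scene dish 0.84 [131.123 210.816] [ 0.538 -0.296]
scene dish 0.15 [225.485 221.107] [ 0.579 -0.019]
top big0 0.65 [414.106 240.384] [ 0.465 -0.339]
top big0 0.6 [407.706 230.515] [ 0.488 -0.324]
top big0 0.53 [390.605 245.184] [ 0.452 -0.282]
top small0 0.59 [272.179 194.995] [0.567 0.006]
top small0 0.4 [275.917 223.104] [ 0.498 -0.005]
top small0 0.39 [285.286 206.707] [ 0.539 -0.027]
top small0 0.36 [279.501 198.106] [ 0.56  -0.013]
top dish 0.59 [398.285 222.182] [ 0.508 -0.302]
```

```bash
python3 -m handwheel '[[-0.001,0.03,0,0,1],[-0.002,0.06,0,0,1],[-0.003,0.09,0,0,1],[-0.003,0.11,0,0,1],[-0.003,0.119,0,0,1]]'| grep -E 't:|eef|wrist'
python3 -m handwheel '[[0,0,-0.02,0,1],[0,0,-0.04,0,1],[0,0,-0.06,0,1],[0,0,-0.075,0,1],[0,0,-0.085,0,1]]'| grep -E 'eef|wrist'
python3 -m handwheel '[[0,0,-0.002,0,1],[0,0,-0.004,0,1],[0,0,-0.006,0,1],[0,0,-0.008,0,1],[0,0,-0.009,0,1]]'| grep -E 'eef|wrist'
```

```text
t: 32.6
eef_pos: [0.4774, 0.2568, 0.1653]
tcp_rot: [180.0, 0.0, -169.1]
wrist_force: [0.5, -0.8, -2.2]
eef_pos: [0.4771, 0.2547, 0.0793]
wrist_force: [-0.5, -0.1, -1.9]
eef_pos: [0.4774, 0.256, 0.0717]
wrist_force: [0.2, 0.6, -1.4]
```

```bash
python3 -m handwheel '[[0.001,0,-0.002,0,1],[0.003,0.0006,-0.003,0,1],[0.006,0.0011,-0.004,0,1],[0.009,0.0017,-0.004,0,1],[0.012,0.0023,-0.004,0,1]]'| grep -E 'eef|wrist|rot'
python3 -m handwheel '[[0.003,0.0006,-0.0005,0,1],[0.006,0.0011,-0.001,0,1],[0.009,0.0017,-0.0015,0,1],[0.012,0.0023,-0.002,0,1],[0.014,0.0027,-0.0025,0,1]]'| grep -E 'eef|wrist|rot'
```

```text
eef_pos: [0.4897, 0.2584, 0.0674]
tcp_rot: [180.0, 0.0, -169.1]
wrist_force: [0.5, 0.0, -1.7]
eef_pos: [0.5036, 0.261, 0.0649]
tcp_rot: [180.0, 0.0, -169.1]
wrist_force: [-0.7, -0.2, -1.2]
```

Run:
```python
import sys; sys.path.insert(0,'.')
from h import *
np.set_printoptions(precision=1,suppress=True)
s=ctrl.sense();e=s['eef_pos'];a=np.radians(s['tcp_rot'][2])
def P(x,y,z,th):
    t=np.radians(th);dx,dz=x-.004,z-.075; X=dx*np.cos(t)-dz*np.sin(t);Zz=dx*np.sin(t)+dz*np.cos(t)
    return [e[0]+np.cos(a)*X-np.sin(a)*y,e[1]+np.sin(a)*X+np.cos(a)*y,e[2]+.019+Zz]
for v in("scene","top"):
  p=viewer.grab_frame(v)
  f=p["frame"].astype(int);m=(f[...,0]>110)&(f[...,0]-f[...,2]>80)
  q=proj(p,[P(-.02,0,.07,-20)])[0].astype(int);k=np.zeros_like(m);k[q[1]-40:q[1]+40,q[0]-40:q[0]+40]=1;m&=k>0
  br=m&(f[...,0]>200);ys,xs=np.nonzero(m);yb,xb=np.nonzero(br)
  print(v,"orange rows",ys.min(),ys.max(),"cols",xs.min(),xs.max(),"bright rows",yb.min() if len(yb) else 0,yb.max() if len(yb) else 0,"n",len(xs))
  print([(n,round(r["conf"],2),px(r["centre"])) for n in("scoop","scoop_grip","scoop_nose") for r in viewer.place_of(p,n)])
  for t in(0,-10,-20,-30,-40,-50): print(t,"topback,postbottom,frontTop,nose,origin",proj(p,[P(-.048,0,.084,t),P(-.047,0,.030,t),P(.021,0,.084,t),P(.045,0,.003,t),P(0,0,0,t)]).ravel())
```

```text
scene orange rows 171 205 cols 316 333 bright rows 173 188 n 157
[('scoop', 0.9, array([349.4, 254.4])), ('scoop', 0.76, array([348.8, 180.6])), ('scoop', 0.74, array([297.2, 176.4])), ('scoop_grip', 0.92, array([325.2, 186.3])), ('scoop_grip', 0.86, array([356. , 240.1])), ('scoop_grip', 0.74, array([290.6, 157.1])), ('scoop_grip', 0.7, array([350.1, 161.9])), ('scoop_nose', 0.63, array([363.7, 247. ])), ('scoop_nose', 0.62, array([316.8, 206.9])), ('scoop_nose', 0.6, array([355.9, 190.2])), ('scoop_nose', 0.59, array([309.5, 173.2])), ('scoop_nose', 0.3, array([294.9, 279.6]))]
0 topback,postbottom,frontTop,nose,origin [330.2 195.5 327.6 210.5 322.  181.4 316.2 198.6 320.9 208.4]
-10 topback,postbottom,frontTop,nose,origin [330.4 192.4 328.9 209.4 321.7 182.  317.4 202.7 322.4 210.7]
-20 topback,postbottom,frontTop,nose,origin [330.3 189.2 330.  207.7 321.5 182.8 318.7 206.5 324.  212.3]
-30 topback,postbottom,frontTop,nose,origin [330.  185.8 331.  205.2 321.3 183.7 320.2 209.7 325.6 213.1]
-40 topback,postbottom,frontTop,nose,origin [329.5 182.5 331.8 202.1 321.2 184.7 321.8 212.4 327.2 213.2]
-50 topback,postbottom,frontTop,nose,origin [328.8 179.4 332.3 198.5 321.2 185.8 323.6 214.4 328.7 212.5]Traceback (most recent call last):
  File "<stdin>", line 13, in <module>
    return umr_minimum(a, axis, None, out, keepdims, initial, where)
ValueError: zero-size array to reduction operation minimum which has no identity
```

```bash
python3 -m handwheel '[[0,0,-0.001,0,1],[0,0,-0.002,0,1],[0,0,-0.003,0,1],[0,0,-0.004,0,1],[0,0,-0.004,0,1]]'| grep -E 'eef|wrist|rot'
python3 -m handwheel '[[0.001,0,-0.001,0,1],[0.002,0,-0.002,0,1],[0.003,0,-0.003,0,1],[0.004,0,-0.004,0,1],[0.004,0,-0.004,0,1]]'| grep -E 'eef|wrist|rot'
```

```text
eef_pos: [0.5037, 0.2611, 0.062]
tcp_rot: [180.0, 0.1, -169.1]
wrist_force: [-1.3, -1.2, 5.5]
eef_pos: [0.5098, 0.2621, 0.0597]
tcp_rot: [179.9, 0.4, -169.2]
wrist_force: [1.1, 1.5, 12.9]
```

```bash
python3 -m handwheel '[[0.003,0.0006,-0.0005,0,1],[0.006,0.0011,-0.001,0,1],[0.009,0.0017,-0.0015,0,1],[0.012,0.0023,-0.002,0,1],[0.012,0.0023,-0.002,0,1]]'| grep -E 'eef|wrist|rot'
python3 -m handwheel '[[0.003,0.0006,-0.0005,0,1],[0.006,0.0011,-0.001,0,1],[0.009,0.0017,-0.002,0,1],[0.012,0.0023,-0.003,0,1],[0.012,0.0023,-0.003,0,1]]'| grep -E 'eef|wrist|rot'
python3 - <<'E'
import sys; sys.path.insert(0,'.')
from h import *
np.set_printoptions(precision=1,suppress=True)
s=ctrl.sense();e=s['eef_pos'];a=np.radians(s['tcp_rot'][2])
def P(x,y,z,th):
    t=np.radians(th);dx,dz=x-.004,z-.069; X=dx*np.cos(t)-dz*np.sin(t);Zz=dx*np.sin(t)+dz*np.cos(t)
    return [e[0]+np.cos(a)*X-np.sin(a)*y,e[1]+np.sin(a)*X+np.cos(a)*y,e[2]+.019+Zz]
p=viewer.grab_frame("scene");f=p["frame"].astype(int);m=(f[...,0]>110)&(f[...,0]-f[...,2]>80)
q=proj(p,[P(-.02,0,.07,-10)])[0].astype(int);k=np.zeros_like(m);k[q[1]-25:q[1]+30,q[0]-20:q[0]+20]=1;m&=k>0
ys,xs=np.nonzero(m);yb,xb=np.nonzero(m&(f[...,0]>200));print(ys.min(),ys.max(),yb.max(),xs.min(),xs.max())
print([(n,round(r["conf"],2),px(r["centre"])) for n in("scoop_grip","scoop_nose") for r in viewer.place_of(p,n)])
for t in(0,-10,-20,-30): print(t,proj(p,[P(-.048,0,.084,t),P(-.047,0,.030,t),P(.021,0,.084,t),P(.045,0,.003,t)]).ravel())
E
```

```text
eef_pos: [0.5199, 0.2639, 0.0558]
tcp_rot: [179.9, 0.1, -169.2]
wrist_force: [-0.9, 2.4, 5.4]
eef_pos: [0.5314, 0.2654, 0.0517]
tcp_rot: [-180.0, -0.0, -169.1]
wrist_force: [-3.0, 0.1, 3.0]
184 217 203 319 336
[('scoop_grip', 0.85, array([324.7, 198.4])), ('scoop_grip', 0.85, array([290.7, 156.9])), ('scoop_grip', 0.69, array([356. , 240.3])), ('scoop_grip', 0.47, array([352.8, 160.4])), ('scoop_nose', 0.89, array([322.5, 207.9])), ('scoop_nose', 0.86, array([360.9, 246.4])), ('scoop_nose', 0.74, array([308.4, 173.1])), ('scoop_nose', 0.43, array([354.5, 192. ]))]
0 [333.2 203.9 330.4 218.8 324.6 189.  318.6 206.1]
-10 [333.2 200.5 331.6 217.6 324.2 189.5 319.7 210.1]
-20 [332.9 197.1 332.6 215.7 323.8 190.1 320.9 213.8]
-30 [332.5 193.6 333.5 213.2 323.5 190.9 322.3 217.1]
```

```bash
python3 -m handwheel '[[0,0,-0.001,0,1],[0.001,0,-0.002,0,1],[0.001,0,-0.003,0,1],[0.001,0,-0.003,0,1],[0.001,0,-0.003,0,1]]'| grep -E 'eef|wrist|rot'
python3 -m handwheel '[[0.001,0,-0.002,0,0.7],[0.001,0,-0.002,0,0.5],[0.001,0,-0.002,0,0.3],[0.001,0,-0.002,0,0.2],[0.001,0,-0.002,0,0.2]]'| grep -E 't:|eef|wrist|gap'
python3 -m handwheel '[[0,0,0.005,0,0.2],[0,0,0.015,0,0.2],[0,0,0.04,0,0.2],[0,0,0.08,0,0.2],[0,0,0.12,0,0.2]]'| grep -E 'eef|wrist'
python3 -m handwheel '[[-0.03,0,0.03,0,0.2],[-0.06,0,0.04,0,0.2],[-0.1,0,0.04,0,0.2],[-0.14,0,0.04,0,0.2],[-0.14,0,0.04,0,0.2]]'| grep -E 't:|eef|wrist'
python3 - <<'E'
import sys; sys.path.insert(0,'.')
from h import *
np.set_printoptions(precision=3,suppress=True)
T=viewer.grab_frame("top");p=viewer.grab_frame("scene")
for n,z in(("scoop",.004),("scoop_nose",.007),("scoop_grip",.076),("small0",.012),("big0",.017)):
  for v,P in(("T",T),("S",p)):
    for r in viewer.place_of(P,n)[:6]:
      u=px(r["centre"]);w=onz(P,u,z)[:2]
      if n[0]!="s" or n=="small0" or np.hypot(*(w-[.517,.265]))<.1: print(n,v,round(r["conf"],2),u,w)
def P(x,y,z,o=(.537,.267),a=np.radians(-169)):
    return [o[0]+np.cos(a)*x-np.sin(a)*y,o[1]+np.sin(a)*x+np.cos(a)*y,z+.004]
f=p["frame"].astype(int);m=(f[...,0]>110)&(f[...,0]-f[...,2]>80);k=np.zeros_like(m);k[165:235,300:345]=1;m&=k>0
ys,xs=np.nonzero(m);print(ys.min(),ys.max(),np.nonzero(m&(f[...,0]>200))[0].max(),xs.min(),xs.max())
print(proj(p,[P(-.048,0,.084),P(-.047,0,.03),P(.021,0,.084),P(.045,0,.003)]))
E
```

```text
eef_pos: [0.5315, 0.2654, 0.0516]
tcp_rot: [-180.0, -0.0, -169.1]
wrist_force: [-12.4, -3.4, 24.3]
t: 38.0
eef_pos: [0.5334, 0.2655, 0.0466]
tcp_rot: [180.0, -0.0, -169.2]
wrist_force: [-0.5, -0.0, -0.7]
finger_gap: 0.534
eef_pos: [0.533, 0.2655, 0.1688]
wrist_force: [1.0, 0.2, 0.6]
t: 39.0
eef_pos: [0.3889, 0.2653, 0.208]
tcp_rot: [180.0, -0.1, -169.0]
wrist_force: [0.2, -0.1, -0.1]
scoop T 0.6 [169.114 205.21 ] [0.538 0.26 ]
scoop S 0.61 [320.717 214.81 ] [0.531 0.258]
scoop_nose T 0.93 [168.294 225.715] [0.486 0.258]
scoop_nose S 0.9 [318.106 206.285] [0.495 0.255]
scoop_grip T 0.87 [157.184 197.99 ] [0.542 0.275]
scoop_grip S 0.74 [327.475 194.688] [0.528 0.269]
small0 T 0.6 [276.122 223.411] [ 0.498 -0.005]
small0 T 0.58 [285.901 205.094] [ 0.544 -0.029]
small0 T 0.54 [280.781 194.189] [ 0.571 -0.016]
small0 T 0.39 [273.306 197.798] [0.561 0.003]
small0 T 0.17 [415.488 235.008] [ 0.478 -0.344]
small0 S 0.57 [231.578 217.19 ] [ 0.556 -0.003]
big0 T 0.65 [411.085 238.118] [ 0.47  -0.332]
big0 T 0.65 [408.781 231.283] [ 0.486 -0.327]
big0 T 0.44 [390.707 244.493] [ 0.453 -0.282]
big0 S 0.72 [226.918 223.104] [ 0.587 -0.014]
big0 S 0.61 [122.982 194.688] [ 0.46  -0.342]
big0 S 0.54 [141.312 194.381] [ 0.458 -0.286]
big0 S 0.46 [124.518 196.915] [ 0.471 -0.334]
big0 S 0.35 [321.792 211.814] [0.533 0.26 ]
188 217 203 322 334
[[333.753 203.573]
 [330.923 218.579]
 [325.074 188.75 ]
 [319.019 205.833]]
```

```bash
python3 -c "
from bench import job
print(job.hand_in())"
```

```text
the job is handed in; nothing more can be done
None
```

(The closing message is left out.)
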